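# Open the marking machine's guard for unloading

## Task

The bench marking machine has finished with the mould insert on its magnetic chuck: open its guard so that the insert can be taken out. First swing the black-knobbed lift lever all the way up to raise the stylus, then squeeze the red safety catch on the latch post fully back against its lug and leave it drawn, then squeeze the yellow sprung grip catch on the gate and swing the gate out, past its half-open detent, until it stands wide open, nearly square to the front. A gate let go falls back to half open, too narrow for unloading, so finish while the gripper is still holding it wide open; do not disturb the insert on the chuck, the next insert on its pad, the oil bottle or the pot of burrs.

Things in the scene. Friction and masses are not known exactly. Their poses are not given: they have to be found in the camera images.
- marker: Fixed bench marking machine: steel base plate 380 x 290 x 20 mm, grey column at the back, grey head (80 mm wide, 205 to 290 mm high, front face 90 mm behind the gate) over a magnetic chuck in a clear guard 150 mm high whose front side is the gate. Origin on the bench under the stylus; x from front to back, y to its left (side of lift lever and latch post), z up.
- lift_lever (a joint): Stylus lift lever, sticking out of the head's left side (marker +y): steel arm with black ball knob, swinging up and down about an axis along marker x. Value in rad: 0 = stylus down (arm 0.45 below level), 0.90 = fully up (0.45 above level, stop). Friction (about 1.2 N at the knob) keeps it where it is left.
- lever_knob (a point): Centre of the lift lever's black ball knob, 24 mm diameter, 100 mm from the pivot axis.
- lever_pivot (a point): Point of the lift lever's pivot axis in the plane in which the knob swings; the axis runs along marker x; 248 mm above the bench.
- post_catch (a joint): Stiff slide catch on the latch post (left front corner): a red tab (22 x 10 mm) that slides along marker +y towards a fixed dark steel lug (22 x 10 mm) when both are squeezed together. Value in m: 0 = latched, its tongue laps 10 mm over the front of the gate's edge; 0.014 = fully drawn; clear from 0.0105. Friction of about 5 N holds it where it is left.
- post_grip (a point): Fixed point midway between the outer faces of the post catch's lug and drawn red tab: lug face 16 mm along marker +y, tab face 30 mm along marker -y while latched, 16 mm when drawn. 180 mm above the bench, 23 mm above the bed under it; lug reaches 12 mm, tab 11 mm above this point.
- grip_catch (a joint): Sprung catch on top of the gate: a yellow trigger (22 x 10 mm) that slides towards a fixed black lug (22 x 10 mm, on the hinge side) when both are squeezed together along the gate. Value in m: 0 = released, bolt behind the post's strike; 0.012 = fully squeezed; bolt clear from 0.0085. The spring pushes back with 5 to 10 N.
- gate_grip (a point): Point on the gate, moving with it, midway between the outer faces of black lug and squeezed trigger: lug face 17 mm towards the hinge, trigger face 29 mm away from the hinge when released, 17 mm when squeezed. 104 mm from the hinge axis, 26 mm above the gate's top rail; lug and trigger reach 14 mm above it. Axes: the gate's.
- gate_axis (a point): Point on the gate's upright hinge axis at the height of its top edge (150 mm above the bench), at the machine's right front corner; it turns with the gate: its y axis runs from the hinge along the gate to the free edge, z up.
- gate (a joint): The gate: clear panel in an aluminium frame, 170 mm wide, 14 mm thick, top 150 mm above the bench. Value in rad: 0 = shut, parallel to marker y, grows as its free edge swings out to the front (marker -x), anticlockwise from above; stop at 1.50. A spring always pulls it shut: about 1 N at the grip when shut, 2.5 N wide open.
- insert: Bystander: loose steel mould insert 50 x 85 x 30 mm on the magnetic chuck inside the guard, its underside (origin) 68 mm above the bench, just below the stylus.
- next_insert: Bystander: loose steel mould insert 50 x 85 x 30 mm lying on a black rubber pad (140 x 200 x 4 mm) on the bench in front of the machine; origin at the centre of its underside.
- oil_bottle: Bystander: white bottle with red cap, 40 mm diameter, 105 mm tall, standing on the bench in front of the machine's left; origin at the centre of its underside.
- burr_pot: Bystander: aluminium pot, 52 mm diameter, 60 mm tall, with three burrs standing in it up to 105 mm high, on the bench in front of the machine's left; origin at the centre of its underside.
- gate_detent (a point): Top of a sprung steel ball in the front of the base plate, 60 mm from the hinge axis: the detent. A rib under the gate rides over it between gate angles 0.57 and 0.83 (about 6 N in all at the grip to push past, then it clicks through). It keeps the gate from shutting: a gate let go farther out falls back and parks half open on it, at about 0.82.

How it is judged:
On the way, in this order (a step that is already met when the one before it is completed fails the run):
1. the lift lever is swung up while the gate is shut (value of joint lift_lever above 0.78 rad and value of joint gate below 0.05 rad), for 0.2 s.
2. the red post catch is drawn clear, the gate still shut (value of joint post_catch above 0.0115 m and value of joint gate below 0.05 rad), for 0.2 s.
3. the yellow grip catch is squeezed with the gripper, the post catch staying drawn (value of joint grip_catch above 0.009 m and value of joint post_catch above 0.0115 m and contact force between the fingers and gate above 1 N), for 0.1 s.
4. the gate is swung out past its detent (value of joint gate above 1.1 rad), for 0.1 s.
At the end, for the whole second after the job is handed in: The gripper still holds the gate (at least 1 N of contact) and the gate stands still, wide open at more than 1.2 rad (about 70 degrees; its stop is at 86); the lift lever is still up (above 0.75 rad) and the post catch still drawn (above 10.5 mm) (value of joint gate above 1.2 rad and velocity of joint gate between -0.15 and 0.15 rad/s and contact force between the fingers and gate above 1 N and value of joint lift_lever above 0.75 rad and value of joint post_catch above 0.0105 m); the arm keeps its last pose, push and grip.
It fails at once if the insert on the chuck is shifted by more than 10 mm (distance of insert from where it was at the start of the episode above 0.01 m).
It fails at once if the next insert is shifted by more than 20 mm (distance of next_insert from where it was at the start of the episode above 0.02 m).
It fails at once if the oil bottle is shifted by more than 20 mm or knocked over (distance of oil_bottle from where it was at the start of the episode above 0.02 m or angle between oil_bottle's own z axis and vertical above 0.3 rad).
It fails at once if the pot of burrs is shifted by more than 20 mm or knocked over (distance of burr_pot from where it was at the start of the episode above 0.02 m or angle between burr_pot's own z axis and vertical above 0.3 rad).
It also fails if it takes over 61 s, if anything falls off the work surface, if the arm or the gripper's body presses on something with over 40 N, if the wrist force passes 120 N, or if a joint passes its speed limit or range.

## Robot

A 6-joint arm with a two-finger parallel gripper is mounted at the origin on the work surface. World frame = base frame: x ahead of the robot, y to its left, z up, the work surface at z = 0. Lengths are in m, angles in rad, forces in N, time in s.
With the tool pointing down it reaches from about 0.225 to 0.875 m from the base axis. Payload 3.4 kg.
Tool frame: the origin (TCP) lies at the very end of the fingers, on their centre line; the grasp point (between the pads) lies behind it (manip.grasp_offset is the z of the grasp point in the tool frame, in m); z points along the fingers, y is the line along which they close (so a half turn about z gives the same grasp; the last joint's range is limited). The gripper opens to 85 mm and grips with 20 to 120 N. Pads are 22 mm wide; open, the fingers measure 114 mm over their backs; the gripper's body (76 mm by 85 mm) begins 54 mm behind the grasp point. The pads swing forward as they close: fully open they stand 13 mm farther back than shut.
Start: joints at [-1.37, 0.276, 1.505, -0, 1.361, -0.121], TCP at [0.182, -0.546, 0.231] pointing down, gripper open.
Joint ranges: [-2.89, 2.89], [-0.75, 2.08], [0.22, 2.7], [-1.18, 4.32], [0.11, 2.71], [-2.7, 2.7]. Speed limits (rad/s): [2.57, 2.57, 3.14, 3.14, 3.14, 3.14].

## Interface

Orientations are given as a unit quaternion [w, x, y, z].
In Python, from rig import manip gives the robot as it stands.
- The arm moves only by the shell command python3 -m pendant 'ROWS' [FORCE]. ROWS is JSON, a list of rows, each an object of numbers: "dx", "dy", "dz": the shift along the tool's x, y, z in m; "rx", "ry", "rz": the turn, a rotation vector about the tool's x, y, z in degrees; "hand": the finger opening in m, from 0 to 0.0854. In form: [{"dx": .., "dy": .., "dz": .., "rx": .., "ry": .., "rz": .., "hand": ..}, ...]. A call has 1 to 12 rows; each row shifts and turns the commanded pose from where the row before left it, along the tool's axes as they then stand; what a row does not reach is not made up. A row lasts 1/12 s, in which the tool goes at most 41.7 mm and 7.16 degrees, less where a joint would pass 70% of its speed; a pose out of reach is approached as far as the arm can. A call is refused whole if a number of a shift passes 0.0417 or a number of a turn 7.16, either way. A call with a gripper value outside its range is refused whole. The fingers move at their own pace and stop on an object; FORCE is the grip in N (left out, the last holds). Time passes only in rows, so rows that do not move let the fingers close. It gives the time, the measured TCP pose, the force, the opening and the grip force at its end, in the units of the state.
- manip.get_state(): the state, without advancing time (a new reading comes with each control period).
- manip.get_image(name): name is "side" or "top" or "wrist"; returns a dict with "frame" (420x560x3 uint8, red, green, blue), "fx", "fy", "cx", "cy" (pixels), "position" and "attitude" of the camera in the world; the wrist camera has in their place "mount" (4x4, takes a point from camera to tool coordinates, whose origin is the TCP and whose axes are the flange's). Camera axes: x right, y up, looking along -z (the intrinsics and any distortion apply to the point x, -y, -z); pixel columns grow to the right and rows downward; lengths in m; the calibration is good to about 2 mm. The wrist camera is an equidistant fisheye: a pixel r from the principal point sees the ray r / f radians off the axis. A picture is of the moment at which its call begins: read the wrist's pose just before it. There is no depth.
- manip.sign_off(): hands the job in; it is judged then, once.
The state is a dict: "clock": time; "qpos": joint angles; "qd": joint speeds; "effort": joint torques, N m; "position": TCP position; "ee_rot": TCP orientation; "contact_force": force on the tool from outside, world axes, zero at the start; "moment": the same for the moment, N m; "width": finger opening in m; "gripper_force": force on a finger pad.
Only numpy, scipy, OpenCV 4.12 (cv2) and the standard library are available. Lean on these libraries where they do the work, as an engineer would, in place of code of your own. Each camera call takes 0.05 s, during which the arm holds its last target. There are 200 camera calls.

## Working session

There is one attempt and no reset: what is moved stays moved. The work goes in short steps, Python scripts to look and compute and a shell command to move; the robot and the scene stay as the last step left them, time stands still between calls to the robot, and variables do not carry over. Pictures are saved under pics/ and viewed, at most 12 in all, crops included, and the job is handed in when it is done.

```bash
ls; mkdir -p pics; cat > h.py <<'E'
import numpy as np, cv2
from rig import manip
from scipy.spatial.transform import Rotation as R
def Rq(q): return R.from_quat(np.roll(q,-1)).as_matrix()
E
python3 - <<'E'
from h import *
s=manip.get_state(); print(s, manip.grasp_offset)
ims=[]
for n in ["side","top"]:
    d=manip.get_image(n); cv2.imwrite(f"pics/{n}0.png",d["frame"][:,:,::-1]); print(n,{k:v for k,v in d.items() if k!="frame"})
    np.save(f"pics/{n}0.npy",d,allow_pickle=True)
E
```

```text
pics
{'clock': 0.0, 'qpos': array([-1.36998900e+00,  2.76610188e-01,  1.50617828e+00, -1.30616761e-05,
        1.36072067e+00, -1.20996317e-01]), 'qd': array([ 0.00028477, -0.00057272,  0.00166847, -0.00194699,  0.00161303,
        0.0011095 ]), 'effort': array([-4.86718782e-04, -4.16783559e+01, -2.45805073e+01, -1.39917292e-04,
        1.10532218e-02, -1.12477989e-05]), 'position': array([ 0.18174019, -0.54493465,  0.23041308]), 'ee_rot': array([-9.57225010e-04,  9.87082533e-01,  1.60209722e-01, -4.46098757e-05]), 'contact_force': array([-0.39041661,  0.10732781,  0.41024836]), 'moment': array([-0.01084131, -0.00023578,  0.01235483]), 'gripper_force': 0.0, 'width': 0.08497227545356237} -0.0187
side {'fx': 397.68997754797175, 'fy': 397.68997754797175, 'cx': 282.79776551050844, 'cy': 208.956289244281, 'position': array([0.42428966, 0.60534138, 0.69814291]), 'attitude': array([-0.15199732, -0.05451229,  0.38437901,  0.90894335])}
top {'fx': 506.31129319889374, 'fy': 506.31129319889374, 'cx': 274.62977840081913, 'cy': 210.64795165632611, 'position': array([0.42281012, 0.05932826, 1.15528332]), 'attitude': array([-0.70377491, -0.06224584,  0.05198404,  0.705779  ])}
```

View pics/side0.png

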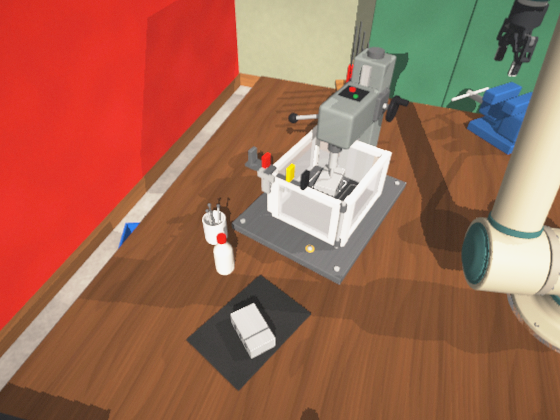

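View pics/top0.png

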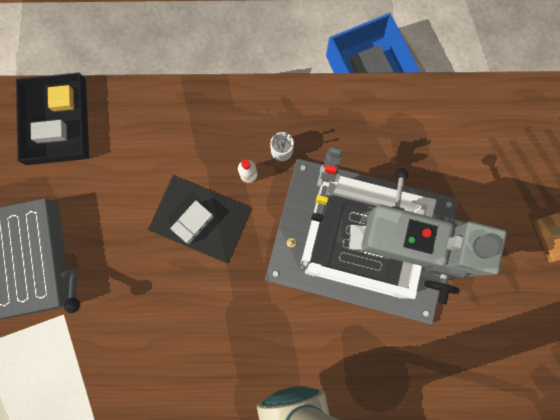

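```bash
cat >> h.py <<'E'
def ray(d,u,v):
    A=Rq(d["attitude"]); r=A@np.array([(u-d["cx"])/d["fx"],-(v-d["cy"])/d["fy"],-1]); return np.array(d["position"]),r
def onz(d,u,v,z):
    p,r=ray(d,u,v); return p+r*(z-p[2])/r[2]
def proj(d,P):
    c=Rq(d["attitude"]).T@(np.asarray(P)-d["position"]); return np.array([d["cx"]-d["fx"]*c[0]/c[2], d["cy"]+d["fy"]*c[1]/c[2]])
def tri(a,ua,b,ub):
    p,r=ray(a,*ua); q,s=ray(b,*ub); t=np.linalg.lstsq(np.c_[r,-s],q-p,rcond=None)[0]; A=p+r*t[0];B=q+s*t[1]; return (A+B)/2,np.linalg.norm(A-B)
def blobs(d,lo,hi,box,n=4,amin=8):
    h=cv2.cvtColor(d["frame"],cv2.COLOR_RGB2HSV); m=cv2.inRange(h,np.array(lo),np.array(hi)); k=np.zeros_like(m); x0,y0,x1,y1=box; k[y0:y1,x0:x1]=m[y0:y1,x0:x1]
    N,L,S,C=cv2.connectedComponentsWithStats(k); return sorted([(int(S[i,4]),*np.round(C[i],1).tolist(),S[i,:4].tolist()) for i in range(1,N) if S[i,4]>=amin],reverse=True)[:n]
def load(n): return np.load(f"pics/{n}.npy",allow_pickle=True).item()
E
python3 - <<'E'
from h import *
s,t=load("side0"),load("top0")
for nm,d,bx in [("side",s,(235,80,330,200)),("top",t,(290,120,430,260))]:
    print(nm,"red",blobs(d,(0,150,90),(8,255,255),bx)); print(" red2",blobs(d,(172,150,90),(180,255,255),bx)); print(" yel",blobs(d,(22,120,120),(35,255,255),bx)); print(" blk",blobs(d,(0,0,0),(180,255,40),bx,6))
for d,n,b in((s,"s",(225,130,350,260)),(t,"t",(260,130,440,330))):
    c=d["frame"][b[1]:b[3],b[0]:b[2]]; k=600/max(c.shape[0],c.shape[1]*.75); k=min(k,4.4); cv2.imwrite(f"pics/crop_{n}.png",cv2.resize(c,None,fx=k,fy=k,interpolation=cv2.INTER_CUBIC)[:,:,::-1]); print(n,k)
E
```

```text
side red [(132, 266.0, 159.5, [261, 152, 11, 16])]
 red2 []
 yel [(134, 289.8, 172.4, [285, 164, 10, 18])]
 blk []
top red [(90, 330.3, 169.0, [325, 165, 12, 10]), (63, 425.9, 232.6, [422, 228, 8, 10])]
 red2 []
 yel [(92, 321.4, 199.4, [315, 195, 13, 10])]
 blk [(21, 404.9, 172.6, [401, 169, 7, 10]), (14, 317.2, 219.0, [313, 218, 9, 3])]
s 4.4
t 3.0
```

View pics/crop_t.png

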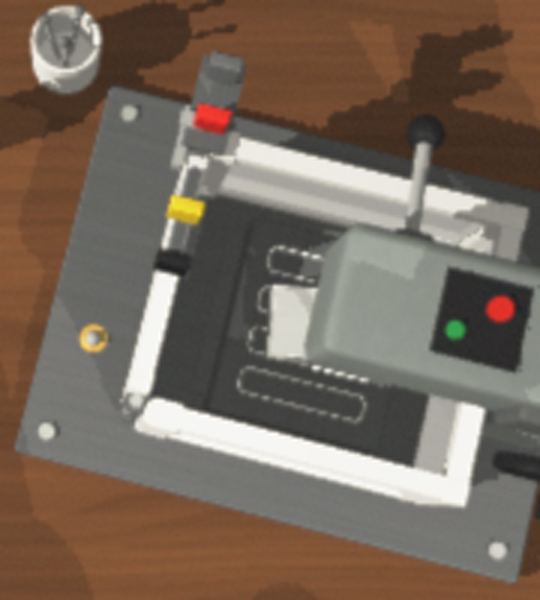

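View pics/crop_s.png

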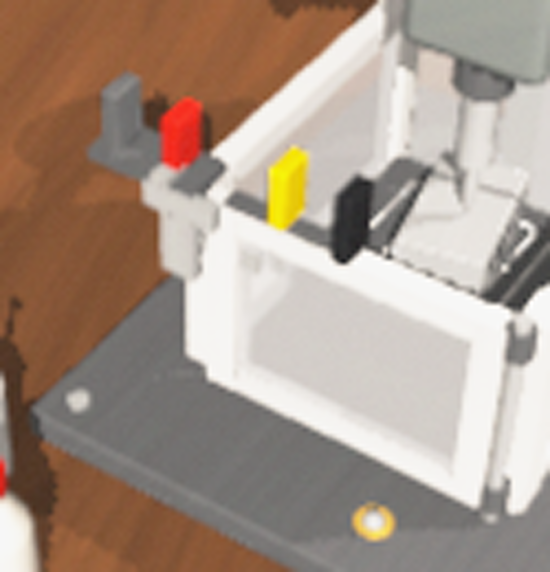

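```bash
python3 - <<'E'
from h import *
s,t=load("side0"),load("top0")
T=lambda x,y,z: onz(t,260+x/3,130+y/3,z)
S=lambda x,y,z: onz(s,225+x/4.4,130+y/4.4,z)
FL,FR,BR=T(112,87,.02),T(17,450,.02),T(516,580,.02)
b=[T(130,113,.025),T(47,431,.025),T(498,550,.025)]
for a in(FL-FR,b[0]-b[1],BR-FR,b[2]-b[1]): print(np.linalg.norm(a),np.degrees(np.arctan2(a[1],a[0])))
for n,p,z,q in [("red",(212,119),.191,(190,105)),("lug",(222,63),.192,(127,80)),("yel",(187,209),.190,(293,152)),("blk",(172,260),.190,(355,182)),("hinge",(133,402),.15,(522,322)),("knob",(425,131),.2045,None),("detent",(94,338),.025,(374,520))]:
    print(n,T(*p,z).round(4), S(*q,z).round(4) if q else onz(s,293,118,z).round(4))
print("red/yel full tri",tri(t,(330.3,169),s,(266,159.5)),tri(t,(321.4,199.4),s,(289.8,172.4)), tri(t,(260+425/3,130+131/3),s,(293,118)))
E
```

```text
0.28617051294052215 -14.74060267637675
0.249440898433299 -14.84161303073694
0.3754000743276649 -104.57695812274208
0.33888073243792377 -104.80755154621248
red [ 0.6608 -0.0363  0.191 ] [ 0.6637 -0.0383  0.191 ]
lug [ 0.6981 -0.0435  0.192 ] [ 0.6992 -0.0457  0.192 ]
yel [ 0.6015 -0.0191  0.19  ] [ 0.6061 -0.0215  0.19  ]
blk [ 0.5682 -0.009   0.19  ] [ 0.5724 -0.0099  0.19  ]
hinge [0.4798 0.0153 0.15  ] [0.4837 0.0132 0.15  ]
knob [ 0.6489 -0.1708  0.2045] [ 0.6508 -0.1713  0.2045]
detent [0.5345 0.0384 0.025 ] [0.5365 0.0452 0.025 ]
red/yel full tri (array([ 0.66707802, -0.0369356 ,  0.17579923]), np.float64(0.0023182569010938995)) (array([ 0.60702174, -0.01871227,  0.17060049]), np.float64(0.0027716900241591133)) (array([ 0.6496912 , -0.17065075,  0.20482377]), np.float64(0.0017885960632103796))
```

```bash
cat >> h.py <<'E'
def plan(P,yaw):
    s=manip.get_state(); A=Rq(s["ee_rot"]); y0=np.degrees(np.arctan2(A[1,0],A[0,0])); a=np.radians(yaw)
    B=np.c_[[np.cos(a),np.sin(a),0],[np.sin(a),-np.cos(a),0],[0,0,-1]]
    d=np.array(P)-s["position"]; rv=np.degrees(R.from_matrix(A.T@B).as_rotvec())
    print("t",round(s["clock"],2),"pos",s["position"].round(4),"yaw",round(y0,1),"now-axes",(A.T@d).round(4),"final-axes",(B.T@d).round(4),"rotvec",rv.round(2),"w",round(s["width"],4),"gf",s["gripper_force"],"F",s["contact_force"].round(1),"j6",s["qpos"][5].round(2))
E
python3 - <<'E'
from h import *
s,t=load("side0"),load("top0")
print(tri(t,(487,246),s,(376,53)))
plan([.650,-.171,.50],-14.8)
E
python3 -m pendant '[{"dz":-0.03,"rz":3},{"dz":-0.03,"rz":3},{"dz":-0.03,"rz":3},{"dz":-0.03,"rz":3},{"dz":-0.03,"rz":3},{"dz":-0.03,"rz":3},{"dz":-0.03,"rz":3},{"dz":-0.03,"rz":3},{"dz":-0.03,"rz":3},{"rz":3},{"rz":3.2},{}]' 30; python3 - <<'E'
from h import *
plan([.650,-.171,.50],-14.8)
E
```

```text
(array([ 0.49750079, -0.26866943,  0.34169548]), np.float64(0.0012369003358696257))
t 0.1 pos [ 0.1817 -0.545   0.2305] yaw 18.4 now-axes [ 0.5625 -0.2072 -0.269 ] final-axes [ 0.3572 -0.4812 -0.2695] rotvec [-1.000e-01  2.000e-02  3.324e+01] w 0.0854 gf 0.0 F [0.4 0.5 0.2] j6 -0.12
t 0.1 pos [ 0.1817 -0.545   0.2305] yaw 18.4 now-axes [ 0.5625 -0.2072 -0.269 ] final-axes [ 0.3572 -0.4812 -0.2695] rotvec [-1.000e-01  2.000e-02  3.324e+01] w 0.0854 gf 0.0 F [0.4 0.5 0.2] j6 -0.12invalid input
```

```bash
python3 -m pendant '[{"dz":-0.03,"rz":3},{"dz":-0.03,"rz":3},{"dz":-0.03,"rz":3},{"dz":-0.03,"rz":3},{"dz":-0.03,"rz":3},{"dz":-0.03,"rz":3},{"dz":-0.03,"rz":3},{"dz":-0.03,"rz":3},{"dz":-0.03,"rz":3},{"rz":3},{"rz":3.2},{"dz":0}]' 30; python3 - <<'E'
from h import *
plan([.650,-.171,.50],-14.8)
E
```

```text
t 0.1 pos [ 0.1817 -0.545   0.2305] yaw 18.4 now-axes [ 0.5625 -0.2072 -0.269 ] final-axes [ 0.3572 -0.4812 -0.2695] rotvec [-1.000e-01  2.000e-02  3.324e+01] w 0.0854 gf 0.0 F [0.4 0.5 0.2] j6 -0.12invalid input
```

```bash
python3 -m pendant '[{"dx":0,"dy":0,"dz":-0.03,"rx":0,"ry":0,"rz":3,"hand":0.085}]' 30; echo; python3 -m pendant '[{"dx":0,"dy":0,"dz":-0.03,"rx":0,"ry":0,"rz":3}]' 30
```

```text
clock: 0.18
position: [0.181, -0.5416, 0.2553]
ee_rot: [-0.007, 0.991, 0.134, -0.0]
contact_force: [-0.5, 0.0, -1.1]
width: 0.0848
gripper_force: 0.0
invalid input
```

All seven keys are required.

```bash
python3 -m pendant '[{"dx":0,"dy":0,"dz":-0.03,"rx":0,"ry":0,"rz":3,"hand":0.085},{"dx":0,"dy":0,"dz":-0.03,"rx":0,"ry":0,"rz":3,"hand":0.085},{"dx":0,"dy":0,"dz":-0.03,"rx":0,"ry":0,"rz":3,"hand":0.085},{"dx":0,"dy":0,"dz":-0.03,"rx":0,"ry":0,"rz":3,"hand":0.085},{"dx":0,"dy":0,"dz":-0.03,"rx":0,"ry":0,"rz":3,"hand":0.085},{"dx":0,"dy":0,"dz":-0.03,"rx":0,"ry":0,"rz":3,"hand":0.085},{"dx":0,"dy":0,"dz":-0.03,"rx":0,"ry":0,"rz":3,"hand":0.085},{"dx":0,"dy":0,"dz":-0.03,"rx":0,"ry":0,"rz":3,"hand":0.085},{"dx":0,"dy":0,"dz":0,"rx":0,"ry":0,"rz":3,"hand":0.085},{"dx":0,"dy":0,"dz":0,"rx":0,"ry":0,"rz":3.2,"hand":0.085}]' 30; python3 - <<'E'
from h import *
plan([.650,-.171,.50],-14.8)
E
```

```text
clock: 1.02
position: [0.182, -0.546, 0.5033]
ee_rot: [0.002, 0.992, -0.13, 0.001]
contact_force: [0.4, -1.3, 0.2]
width: 0.0852
gripper_force: 0.0
t 1.02 pos [ 0.182  -0.546   0.5033] yaw -14.9 now-axes [ 0.3558 -0.4828  0.0022] final-axes [ 0.3567 -0.4821  0.0033] rotvec [ 0.21 -0.11 -0.11] w 0.0852 gf 0.0 F [ 0.4 -1.3  0.2] j6 0.46
```

```bash
python3 -m pendant '[{"dx":0.02,"dy":-0.027,"dz":0,"rx":0,"ry":0,"rz":0,"hand":0.085},{"dx":0.02,"dy":-0.027,"dz":0,"rx":0,"ry":0,"rz":0,"hand":0.085},{"dx":0.02,"dy":-0.027,"dz":0,"rx":0,"ry":0,"rz":0,"hand":0.085},{"dx":0.02,"dy":-0.027,"dz":0,"rx":0,"ry":0,"rz":0,"hand":0.085},{"dx":0.02,"dy":-0.027,"dz":0,"rx":0,"ry":0,"rz":0,"hand":0.085},{"dx":0.02,"dy":-0.027,"dz":0,"rx":0,"ry":0,"rz":0,"hand":0.085},{"dx":0.02,"dy":-0.027,"dz":0,"rx":0,"ry":0,"rz":0,"hand":0.085},{"dx":0.02,"dy":-0.027,"dz":0,"rx":0,"ry":0,"rz":0,"hand":0.085},{"dx":0.02,"dy":-0.027,"dz":0,"rx":0,"ry":0,"rz":0,"hand":0.085},{"dx":0.02,"dy":-0.027,"dz":0,"rx":0,"ry":0,"rz":0,"hand":0.085},{"dx":0.02,"dy":-0.027,"dz":0,"rx":0,"ry":0,"rz":0,"hand":0.085},{"dx":0.02,"dy":-0.027,"dz":0,"rx":0,"ry":0,"rz":0,"hand":0.085}]' 30;  python3 -m pendant '[{"dx":0.02,"dy":-0.027,"dz":0,"rx":0,"ry":0,"rz":0,"hand":0.085},{"dx":0.02,"dy":-0.027,"dz":0,"rx":0,"ry":0,"rz":0,"hand":0.085},{"dx":0.02,"dy":-0.027,"dz":0,"rx":0,"ry":0,"rz":0,"hand":0.085},{"dx":0.02,"dy":-0.027,"dz":0,"rx":0,"ry":0,"rz":0,"hand":0.085},{"dx":0.02,"dy":-0.027,"dz":0,"rx":0,"ry":0,"rz":0,"hand":0.085},{"dx":0.015,"dy":-0.02,"dz":0,"rx":0,"ry":0,"rz":0,"hand":0.085},{"dx":0,"dy":0,"dz":0,"rx":0,"ry":0,"rz":0,"hand":0.085}]';python3 - <<'E'
from h import *
plan([.650,-.171,.186],-14.8)
s=manip.get_state(); d=manip.get_image("wrist"); d["st"]=s; np.save("pics/w1.npy",d,allow_pickle=True); cv2.imwrite("pics/w1.png",d["frame"][:,:,::-1]); print({k:v for k,v in d.items() if k not in("frame","st")})
E
```

```text
clock: 2.02
position: [0.4975, -0.292, 0.5009]
ee_rot: [-0.0, 0.992, -0.128, -0.0]
contact_force: [-0.3, -1.1, 0.4]
width: 0.085
gripper_force: 0.0
clock: 2.6
position: [0.6511, -0.1694, 0.4982]
ee_rot: [-0.001, 0.992, -0.125, -0.001]
contact_force: [-0.1, -0.2, -0.6]
width: 0.085
gripper_force: 0.0
t 2.6 pos [ 0.6511 -0.1694  0.4982] yaw -14.4 now-axes [2.000e-04 2.600e-03 3.122e-01] final-axes [-0.0006  0.0019  0.3122] rotvec [-0.14  0.14  0.38] w 0.085 gf 0.0 F [-0.1 -0.2 -0.6] j6 1.46
{'fx': 325.19226210127806, 'fy': 325.19226210127806, 'cx': 283.09334251165103, 'cy': 204.3733703946349, 'mount': array([[-9.19963247e-05,  9.60360107e-01,  2.78762367e-01,
         7.11579145e-02],
       [ 9.99999962e-01,  1.54283517e-05,  2.76865018e-04,
        -7.27627089e-04],
       [ 2.61589274e-04,  2.78762382e-01, -9.60360071e-01,
        -1.42480700e-01],
       [ 0.00000000e+00,  0.00000000e+00,  0.00000000e+00,
         1.00000000e+00]])}
```

View pics/w1.png

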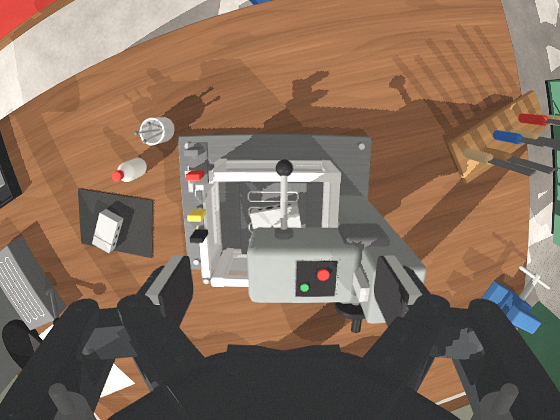

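```bash
cat >> h.py <<'E'
def wonz(d,u,v,z):
    s=d["st"]; x,y=u-d["cx"],v-d["cy"]; r=np.hypot(x,y); th=r/d["fx"]; c=np.array([np.sin(th)*x/r,-np.sin(th)*y/r,-np.cos(th)])
    A=Rq(s["ee_rot"]); M=d["mount"]; p=s["position"]+A@M[:3,3]; w=A@M[:3,:3]@c; return p+w*(z-p[2])/w[2]
def wimg(n):
    s=manip.get_state(); d=manip.get_image("wrist"); d["st"]=s; np.save(f"pics/{n}.npy",d,allow_pickle=True); cv2.imwrite(f"pics/{n}.png",d["frame"][:,:,::-1]); return d
E
python3 - <<'E'
from h import *
d=load("w1"); bx=(180,130,320,250)
r=blobs(d,(0,150,90),(8,255,255),bx); y=blobs(d,(22,120,120),(35,255,255),bx); k=blobs(d,(0,0,0),(180,255,45),(260,150,310,185)); print(r,y,k)
for b in r[:1]+y[:1]: print(wonz(d,b[1],b[2],.188).round(4))
print(wonz(d,k[0][1],k[0][2],.2045).round(4), wonz(d,199,237,.19).round(4), wonz(d,193,147,.192).round(4))
E
```

```text
[(142, 194.5, 175.0, [186, 171, 18, 9])] [(177, 196.5, 214.5, [188, 209, 18, 12])] [(32, 286.5, 162.5, [281, 160, 11, 8])]
[ 0.6673 -0.039   0.188 ]
[ 0.6093 -0.0227  0.188 ]
[ 0.653  -0.173   0.2045] [ 0.5745 -0.0152  0.19  ] [ 0.7072 -0.0504  0.192 ]
```

```bash
python3 -m pendant '[{"dx":0,"dy":0.002,"dz":0.027,"rx":0,"ry":0,"rz":0.4,"hand":0.085},{"dx":0,"dy":0,"dz":0.03,"rx":0,"ry":0,"rz":0,"hand":0.085},{"dx":0,"dy":0,"dz":0.03,"rx":0,"ry":0,"rz":0,"hand":0.085},{"dx":0,"dy":0,"dz":0.03,"rx":0,"ry":0,"rz":0,"hand":0.085},{"dx":0,"dy":0,"dz":0.03,"rx":0,"ry":0,"rz":0,"hand":0.085},{"dx":0,"dy":0,"dz":0.03,"rx":0,"ry":0,"rz":0,"hand":0.07},{"dx":0,"dy":0,"dz":0.03,"rx":0,"ry":0,"rz":0,"hand":0.07},{"dx":0,"dy":0,"dz":0.03,"rx":0,"ry":0,"rz":0,"hand":0.07},{"dx":0,"dy":0,"dz":0.03,"rx":0,"ry":0,"rz":0,"hand":0.07},{"dx":0,"dy":0,"dz":0.025,"rx":0,"ry":0,"rz":0,"hand":0.07},{"dx":0,"dy":0,"dz":0.02,"rx":0,"ry":0,"rz":0,"hand":0.07},{"dx":0,"dy":0,"dz":0,"rx":0,"ry":0,"rz":0,"hand":0.07}]' 30; python3 - <<'E'
from h import *
plan([.650,-.171,.182],-14.8); wimg("w2")
E
```

```text
clock: 3.65
position: [0.6426, -0.1747, 0.1844]
ee_rot: [-0.001, 0.991, -0.133, -0.005]
contact_force: [0.9, -0.4, -1.8]
width: 0.0699
gripper_force: 0.0
t 3.65 pos [ 0.6426 -0.1747  0.1844] yaw -15.2 now-axes [ 0.0062 -0.0055  0.0023] final-axes [ 0.0062 -0.0054  0.0024] rotvec [-0.02  0.58 -0.43] w 0.0699 gf 0.0 F [ 0.9 -0.4 -1.8] j6 1.47
```

View pics/w2.png

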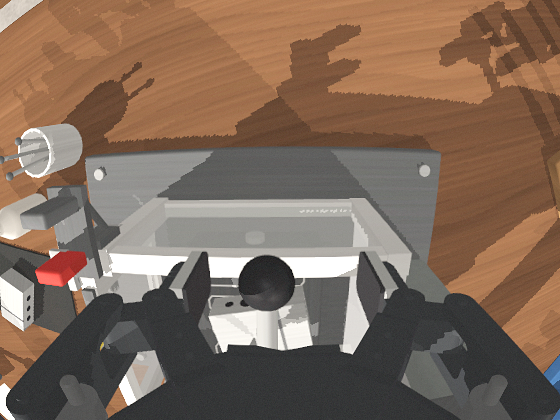

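```bash
python3 -m pendant '[{"dx":0.006,"dy":-0.0055,"dz":0.001,"rx":0,"ry":0,"rz":-0.4,"hand":0.07},{"dx":0,"dy":0,"dz":0,"rx":0,"ry":0,"rz":0,"hand":0.07},{"dx":0,"dy":0,"dz":0,"rx":0,"ry":0,"rz":0,"hand":0.01},{"dx":0,"dy":0,"dz":0,"rx":0,"ry":0,"rz":0,"hand":0.01},{"dx":0,"dy":0,"dz":0,"rx":0,"ry":0,"rz":0,"hand":0.01},{"dx":0,"dy":0,"dz":0,"rx":0,"ry":0,"rz":0,"hand":0.01},{"dx":0,"dy":0,"dz":0,"rx":0,"ry":0,"rz":0,"hand":0.01},{"dx":0,"dy":0,"dz":0,"rx":0,"ry":0,"rz":0,"hand":0.01}]' 25; python3 - <<'E'
from h import *
plan([.650,-.171,.182],-14.8)
E
```

```text
clock: 4.37
position: [0.654, -0.1705, 0.1886]
ee_rot: [-0.0, 0.992, -0.128, 0.0]
contact_force: [-0.2, 1.2, 0.1]
width: 0.0219
gripper_force: 24.4
t 4.37 pos [ 0.654  -0.1705  0.1886] yaw -14.8 now-axes [-0.0037  0.0015  0.0066] final-axes [-0.0037  0.0015  0.0066] rotvec [-0.04 -0.02  0.04] w 0.0219 gf 24.41335380077362 F [-0.2  1.2  0.1] j6 1.47
```

```bash
python3 -m pendant '[{"dx":0.004,"dy":0,"dz":-0.009,"rx":0,"ry":0,"rz":0,"hand":0.01},{"dx":0.003,"dy":0,"dz":-0.0095,"rx":0,"ry":0,"rz":0,"hand":0.01},{"dx":0.002,"dy":0,"dz":-0.01,"rx":0,"ry":0,"rz":0,"hand":0.01},{"dx":0.001,"dy":0,"dz":-0.01,"rx":0,"ry":0,"rz":0,"hand":0.01},{"dx":0,"dy":0,"dz":-0.01,"rx":0,"ry":0,"rz":0,"hand":0.01},{"dx":-0.001,"dy":0,"dz":-0.01,"rx":0,"ry":0,"rz":0,"hand":0.01},{"dx":-0.002,"dy":0,"dz":-0.01,"rx":0,"ry":0,"rz":0,"hand":0.01},{"dx":-0.003,"dy":0,"dz":-0.0095,"rx":0,"ry":0,"rz":0,"hand":0.01},{"dx":-0.004,"dy":0,"dz":-0.009,"rx":0,"ry":0,"rz":0,"hand":0.01},{"dx":0,"dy":0,"dz":-0.003,"rx":0,"ry":0,"rz":0,"hand":0.01},{"dx":0,"dy":0,"dz":0,"rx":0,"ry":0,"rz":0,"hand":0.01},{"dx":0,"dy":0,"dz":0,"rx":0,"ry":0,"rz":0,"hand":0.01}]'; python3 - <<'E'
from h import *
plan([.650,-.171,.272],-14.8)
s=load("side0")
for n in("side","top"): 
    d=manip.get_image(n); np.save(f"pics/{n}1.npy",d,allow_pickle=True)
    print(n,[proj(d,P).round() for P in([.650,-.171,.2915],[.650,-.171,.2045])],blobs(d,(0,0,0),(180,255,45),(270,80,330,140) if n=="side" else (390,150,430,190)))
E
```

```text
clock: 5.37
position: [0.6567, -0.1712, 0.2801]
ee_rot: [0.0, 0.992, -0.128, 0.004]
contact_force: [5.6, 2.4, -2.5]
width: 0.0206
gripper_force: 30.7
t 5.37 pos [ 0.6567 -0.1712  0.2801] yaw -14.7 now-axes [-0.0066  0.0015  0.0081] final-axes [-0.0065  0.0015  0.0081] rotvec [-0.05 -0.46  0.06] w 0.0206 gf 30.748668909072876 F [ 5.6  2.4 -2.5] j6 1.47
side [array([295.,  83.]), array([293., 118.])] []
top [array([413., 161.]), array([402., 173.])] [(13, 402.5, 151.2, [401, 150, 5, 4])]
```

```bash
python3 -m pendant '[{"dx":0,"dy":0,"dz":0,"rx":0,"ry":0,"rz":0,"hand":0.07},{"dx":0,"dy":0,"dz":0,"rx":0,"ry":0,"rz":0,"hand":0.07},{"dx":0,"dy":0,"dz":0,"rx":0,"ry":0,"rz":0,"hand":0.07},{"dx":0,"dy":0,"dz":-0.01,"rx":0,"ry":0,"rz":0,"hand":0.08},{"dx":0,"dy":0,"dz":-0.02,"rx":0,"ry":0,"rz":0,"hand":0.085},{"dx":0,"dy":0,"dz":-0.02,"rx":0,"ry":0,"rz":0,"hand":0.085},{"dx":0,"dy":0,"dz":-0.02,"rx":0,"ry":0,"rz":0,"hand":0.085},{"dx":0,"dy":0,"dz":-0.02,"rx":0,"ry":0,"rz":0,"hand":0.085},{"dx":0,"dy":0,"dz":-0.02,"rx":0,"ry":0,"rz":0,"hand":0.085},{"dx":0,"dy":0,"dz":0,"rx":0,"ry":0,"rz":0,"hand":0.085}]'; python3 - <<'E'
from h import *
plan([.687,-.043,.32],75.2)
wimg("w3")
E
```

```text
clock: 6.3
position: [0.6548, -0.1718, 0.3942]
ee_rot: [0.001, 0.992, -0.129, 0.004]
contact_force: [0.1, 0.5, 1.3]
width: 0.0852
gripper_force: 0.0
t 6.3 pos [ 0.6548 -0.1718  0.3942] yaw -14.8 now-axes [-0.0024 -0.1329  0.074 ] final-axes [ 0.1327 -0.0018  0.0742] rotvec [  0.5   -0.34 -89.99] w 0.0852 gf 0.0 F [0.1 0.5 1.3] j6 1.47
```

View pics/w3.png

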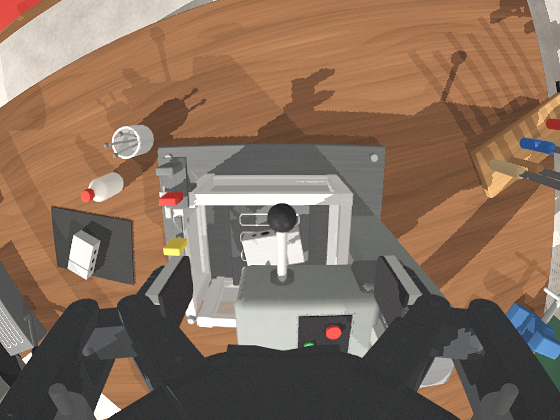

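```bash
python3 - <<'E'
from h import *
d=load("w3")
for z in(.27,.28,.2915,.3): p=wonz(d,282,217,z); print(z,p.round(4), (p[:2]-[.563,-.148])@[.967,-.255])
for d in(d,load("w1")):
    bx=(140,130,320,270); r=blobs(d,(0,150,90),(8,255,255),bx)[0]; print(r, wonz(d,r[1],r[2],.188).round(4))
print(wonz(load("w3"),176,166,.192))
E
```

```text
0.27 [ 0.6393 -0.1661  0.27  ] 0.07842915552143072
0.28 [ 0.6424 -0.167   0.28  ] 0.08165523602123086
0.2915 [ 0.646  -0.1679  0.2915] 0.08536522859600107
0.3 [ 0.6487 -0.1686  0.3   ] 0.08810739702083126
(273, 170.6, 198.6, [158, 192, 25, 14]) [ 0.6677 -0.0402  0.188 ]
(142, 194.5, 175.0, [186, 171, 18, 9]) [ 0.6673 -0.039   0.188 ]
[ 0.70212687 -0.06069583  0.192     ]
```

```bash
python3 -m pendant '[{"dx":0,"dy":0,"dz":0,"rx":0,"ry":0,"rz":-7,"hand":0.085},{"dx":0,"dy":0,"dz":0,"rx":0,"ry":0,"rz":-7,"hand":0.085},{"dx":0,"dy":0,"dz":0,"rx":0,"ry":0,"rz":-7,"hand":0.085},{"dx":0,"dy":0,"dz":0,"rx":0,"ry":0,"rz":-7,"hand":0.085},{"dx":0,"dy":0,"dz":0,"rx":0,"ry":0,"rz":-7,"hand":0.085},{"dx":0,"dy":0,"dz":0,"rx":0,"ry":0,"rz":-7,"hand":0.085},{"dx":0,"dy":0,"dz":0,"rx":0,"ry":0,"rz":-7,"hand":0.085},{"dx":0,"dy":0,"dz":0,"rx":0,"ry":0,"rz":-7,"hand":0.085},{"dx":0,"dy":0,"dz":0,"rx":0,"ry":0,"rz":-7,"hand":0.085},{"dx":0,"dy":0,"dz":0,"rx":0,"ry":0,"rz":-7,"hand":0.085},{"dx":0,"dy":0,"dz":0,"rx":0,"ry":0,"rz":-7,"hand":0.085},{"dx":0,"dy":0,"dz":0,"rx":0,"ry":0,"rz":-7,"hand":0.085}]'; python3 -m pendant '[{"dx":0,"dy":0,"dz":0,"rx":0,"ry":0,"rz":-6,"hand":0.085},{"dx":0.02,"dy":0,"dz":0,"rx":0,"ry":0,"rz":0,"hand":0.085},{"dx":0.02,"dy":0,"dz":0,"rx":0,"ry":0,"rz":0,"hand":0.085},{"dx":0.02,"dy":0,"dz":0,"rx":0,"ry":0,"rz":0,"hand":0.085},{"dx":0.02,"dy":0,"dz":0.02,"rx":0,"ry":0,"rz":0,"hand":0.085},{"dx":0.02,"dy":0,"dz":0.02,"rx":0,"ry":0,"rz":0,"hand":0.085},{"dx":0.02,"dy":0,"dz":0.02,"rx":0,"ry":0,"rz":0,"hand":0.085},{"dx":0.013,"dy":-0.002,"dz":0.014,"rx":0,"ry":0,"rz":0,"hand":0.085},{"dx":0,"dy":0,"dz":0,"rx":0,"ry":0,"rz":0,"hand":0.085},{"dx":0,"dy":0,"dz":0,"rx":0,"ry":0,"rz":0,"hand":0.085}]'; python3 - <<'E'
from h import *
plan([.687,-.043,.32],75.2)
wimg("w4")
E
```

```text
clock: 7.35
position: [0.6533, -0.1711, 0.387]
ee_rot: [-0.001, 0.821, 0.57, -0.001]
contact_force: [0.3, 0.2, -0.2]
width: 0.0847
gripper_force: 0.0
clock: 8.18
position: [0.685, -0.0416, 0.3128]
ee_rot: [-0.001, 0.792, 0.611, -0.002]
contact_force: [0.7, -0.8, 1.0]
width: 0.0849
gripper_force: 0.0
t 8.18 pos [ 0.685  -0.0416  0.3128] yaw 75.3 now-axes [-0.0008  0.0022 -0.0072] final-axes [-0.0008  0.0022 -0.0072] rotvec [-0.19  0.08  0.1 ] w 0.0849 gf 0.0 F [ 0.7 -0.8  1. ] j6 0.1
```

View pics/w4.png

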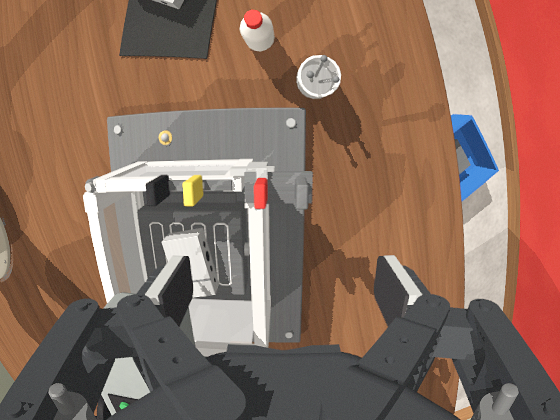

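```bash
python3 - <<'E'
from h import *
d=load("w4"); h=cv2.cvtColor(d["frame"],cv2.COLOR_RGB2HSV)
for nm,lo,hi,bx in(("red",(0,150,60),(8,255,255),(240,165,290,215)),("yel",(20,110,80),(36,255,255),(170,165,215,215))):
    m=cv2.inRange(h,np.array(lo),np.array(hi)); 
    for y in range(bx[1],bx[3],3):
        x=np.where(m[y,bx[0]:bx[2]])[0]
        if len(x): x=x+bx[0]; print(nm,y,x.min(),x.max(), d["frame"][y,(x.min()+x.max())//2], wonz(d,x.min()-.5,y,.19)[:2].round(4),wonz(d,x.max()+.5,y,.19)[:2].round(4))
c=d["frame"][140:230,130:330]; cv2.imwrite("pics/c4.png",cv2.resize(c,None,fx=4,fy=4,interpolation=cv2.INTER_CUBIC)[:,:,::-1])
E
```

```text
red 180 257 266 [235  73  66] [ 0.6675 -0.0209] [ 0.6756 -0.023 ]
red 183 255 266 [235  72  64] [ 0.6652 -0.0229] [ 0.6749 -0.0255]
red 186 254 266 [255  89  82] [ 0.6636 -0.0252] [ 0.6742 -0.028 ]
red 189 254 266 [255  90  81] [ 0.6629 -0.0277] [ 0.6735 -0.0305]
red 192 254 266 [255  86  80] [ 0.6622 -0.0302] [ 0.6728 -0.033 ]
red 195 254 266 [255  88  81] [ 0.6615 -0.0327] [ 0.6721 -0.0355]
red 198 254 266 [255  88  80] [ 0.6607 -0.0352] [ 0.6714 -0.038 ]
red 201 254 266 [255  91  81] [ 0.66   -0.0378] [ 0.6707 -0.0406]
red 204 255 265 [255  87  76] [ 0.6601 -0.0405] [ 0.6692 -0.0429]
red 207 255 264 [255  84  77] [ 0.6594 -0.0431] [ 0.6677 -0.0453]
yel 177 191 201 [246 222  93] [ 0.6132 -0.0034] [ 0.6227 -0.0061]
yel 180 186 201 [239 216  92] [ 0.608  -0.0047] [ 0.6219 -0.0085]
yel 183 183 201 [207 185  74] [ 0.6045 -0.0065] [ 0.6211 -0.011 ]
yel 186 182 202 [193 170  63] [ 0.6027 -0.0088] [ 0.6211 -0.0138]
yel 189 183 202 [207 184  74] [ 0.6027 -0.0115] [ 0.6203 -0.0163]
yel 192 183 202 [216 192  78] [ 0.6019 -0.0141] [ 0.6194 -0.0188]
yel 195 183 202 [225 202  85] [ 0.601  -0.0166] [ 0.6186 -0.0213]
yel 198 183 200 [255 250 114] [ 0.6    -0.0192] [ 0.616  -0.0234]
yel 201 183 197 [255 249 116] [ 0.5991 -0.0218] [ 0.6125 -0.0253]
yel 204 184 194 [255 252 119] [ 0.5991 -0.0246] [ 0.609  -0.0272]
```

View pics/c4.png

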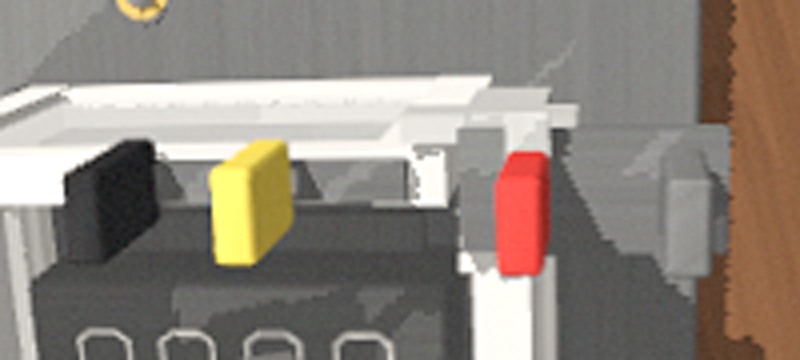

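```bash
python3 - <<'E'
from h import *
d=load("w4"); o=np.array([.687,-.043]); e=np.array([[.967,-.255],[.255,.967]])
for n,u,v,z in(("red",259.5,196,.191),("lug",302.2,197,.192),("yel",187.7,195,.190),("blk",151.5,195,.190)):
    p=wonz(d,u,v,z); print(n,p.round(4),"along ey, front:",e@(p[:2]-o))
E
```

```text
red [ 0.6663 -0.0346  0.191 ] along ey, front: [-0.02215334  0.00284443]
lug [ 0.7009 -0.0443  0.192 ] along ey, front: [0.01372694 0.0023122 ]
yel [ 0.6056 -0.0179  0.19  ] along ey, front: [-0.08512393  0.00355029]
blk [ 0.5721 -0.0089  0.19  ] along ey, front: [-0.1197655   0.00371228]
```

```bash
python3 -m pendant '[{"dx":0.001,"dy":0.005,"dz":0.005,"rx":0,"ry":0,"rz":0,"hand":0.085},{"dx":0,"dy":0,"dz":0.02,"rx":0,"ry":0,"rz":0,"hand":0.085},{"dx":0,"dy":0,"dz":0.02,"rx":0,"ry":0,"rz":0,"hand":0.085},{"dx":0,"dy":0,"dz":0.02,"rx":0,"ry":0,"rz":0,"hand":0.085},{"dx":0,"dy":0,"dz":0.02,"rx":0,"ry":0,"rz":0,"hand":0.085},{"dx":0,"dy":0,"dz":0.015,"rx":0,"ry":0,"rz":0,"hand":0.085},{"dx":0,"dy":0,"dz":0,"rx":0,"ry":0,"rz":0,"hand":0.085},{"dx":0,"dy":0,"dz":0,"rx":0,"ry":0,"rz":0,"hand":0.085},{"dx":0,"dy":0,"dz":0,"rx":0,"ry":0,"rz":0,"hand":0.085}]'; python3 - <<'E'
from h import *
plan([.690,-.0415,.163],75.2)
wimg("w5")
E
```

```text
clock: 8.98
position: [0.6921, -0.0432, 0.216]
ee_rot: [0.001, 0.792, 0.61, 0.001]
contact_force: [0.2, -0.5, 0.2]
width: 0.0849
gripper_force: 0.0
t 8.98 pos [ 0.6921 -0.0432  0.216 ] yaw 75.2 now-axes [ 0.0011 -0.0026  0.053 ] final-axes [ 0.0011 -0.0024  0.053 ] rotvec [ 0.18 -0.   -0.02] w 0.0849 gf 0.0 F [ 0.2 -0.5  0.2] j6 0.1
```

View pics/w5.png

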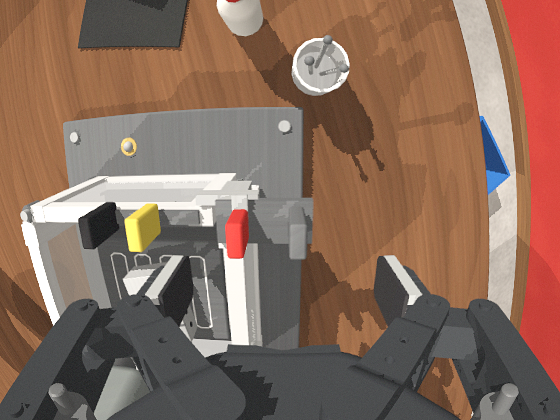

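```bash
python3 - <<'E'
from h import *
d=load("w5"); o=np.array([.690,-.0415]); e=np.array([[.967,-.255],[.255,.967]])
for r in(225,235,240,250,255):
  row=d["frame"][r,220:315].astype(int); print(r,[tuple(row[i]) for i in (6,8,10,14,18,20,22,24,26,28)], [int(x) for x in row[66:95,0]])
for n,u,v,z in(("red",235,240,.191),("lug",298,240,.192),("yel",137,234,.190)):
    p=wonz(d,u,v,z); print(n,p.round(4),"along ey, front:",e@(p[:2]-o))
E
```

```text
225 [(np.int64(255), np.int64(96), np.int64(85)), (np.int64(255), np.int64(98), np.int64(91)), (np.int64(255), np.int64(98), np.int64(87)), (np.int64(255), np.int64(94), np.int64(85)), (np.int64(255), np.int64(92), np.int64(81)), (np.int64(239), np.int64(73), np.int64(69)), (np.int64(153), np.int64(46), np.int64(44)), (np.int64(140), np.int64(40), np.int64(35)), (np.int64(140), np.int64(38), np.int64(32)), (np.int64(111), np.int64(68), np.int64(66))] [131, 124, 118, 127, 148, 168, 163, 163, 159, 162, 159, 161, 156, 155, 155, 158, 154, 155, 152, 133, 107, 80, 79, 81, 79, 79, 111, 143, 150]
235 [(np.int64(255), np.int64(96), np.int64(87)), (np.int64(255), np.int64(96), np.int64(87)), (np.int64(255), np.int64(94), np.int64(84)), (np.int64(255), np.int64(89), np.int64(81)), (np.int64(255), np.int64(84), np.int64(74)), (np.int64(227), np.int64(70), np.int64(65)), (np.int64(165), np.int64(47), np.int64(45)), (np.int64(142), np.int64(49), np.int64(40)), (np.int64(138), np.int64(40), np.int64(32)), (np.int64(136), np.int64(46), np.int64(41))] [133, 126, 120, 127, 143, 154, 154, 154, 154, 153
[... 1404 characters left out ...]
np.int64(93), np.int64(85)), (np.int64(255), np.int64(89), np.int64(78)), (np.int64(253), np.int64(80), np.int64(73)), (np.int64(245), np.int64(78), np.int64(70)), (np.int64(195), np.int64(56), np.int64(51)), (np.int64(151), np.int64(148), np.int64(141)), (np.int64(160), np.int64(158), np.int64(154)), (np.int64(159), np.int64(158), np.int64(151))] [86, 85, 83, 124, 151, 157, 150, 149, 149, 142, 143, 144, 144, 143, 144, 147, 143, 144, 128, 103, 84, 93, 97, 93, 93, 89, 94, 97, 97]
red [ 0.667  -0.0342  0.191 ] along ey, front: [-0.0240861   0.00114823]
lug [ 0.7011 -0.0428  0.192 ] along ey, front: [0.01109981 0.00162835]
yel [ 0.6093 -0.0168  0.19  ] along ey, front: [-0.08433043  0.00333402]
```

```bash
python3 -m pendant '[{"dx":0.002,"dy":-0.002,"dz":0.012,"rx":0,"ry":0,"rz":0,"hand":0.085},{"dx":0,"dy":0,"dz":0.012,"rx":0,"ry":0,"rz":0,"hand":0.085},{"dx":0,"dy":0,"dz":0.013,"rx":0,"ry":0,"rz":0,"hand":0.085},{"dx":0,"dy":0,"dz":0.014,"rx":0,"ry":0,"rz":0,"hand":0.085},{"dx":0,"dy":0,"dz":0,"rx":0,"ry":0,"rz":0,"hand":0.085},{"dx":0,"dy":0,"dz":0,"rx":0,"ry":0,"rz":0,"hand":0.085},{"dx":0,"dy":0,"dz":0,"rx":0,"ry":0,"rz":0,"hand":0.085}]'; python3 - <<'E'
from h import *
plan([.6907,-.0405,.163],75.2)
E
```

```text
clock: 9.62
position: [0.6905, -0.04, 0.165]
ee_rot: [0.001, 0.792, 0.61, 0.001]
contact_force: [-0.1, -0.6, 0.3]
width: 0.0853
gripper_force: 0.0
t 9.62 pos [ 0.6905 -0.04    0.165 ] yaw 75.2 now-axes [-0.0005  0.0003  0.002 ] final-axes [-0.0005  0.0003  0.002 ] rotvec [ 0.17 -0.01  0.03] w 0.0853 gf 0.0 F [-0.1 -0.6  0.3] j6 0.1
```

Well placed; squeeze the post catch.

```bash
python3 -m pendant '[{"dx":0,"dy":0,"dz":0,"rx":0,"ry":0,"rz":0,"hand":0.05},{"dx":0,"dy":0,"dz":0,"rx":0,"ry":0,"rz":0,"hand":0.04},{"dx":0,"dy":0,"dz":0,"rx":0,"ry":0,"rz":0,"hand":0.02},{"dx":0,"dy":0,"dz":0,"rx":0,"ry":0,"rz":0,"hand":0.02},{"dx":0,"dy":0,"dz":0,"rx":0,"ry":0,"rz":0,"hand":0.02},{"dx":0,"dy":0,"dz":0,"rx":0,"ry":0,"rz":0,"hand":0.02},{"dx":0,"dy":0,"dz":0,"rx":0,"ry":0,"rz":0,"hand":0.02},{"dx":0,"dy":0,"dz":0,"rx":0,"ry":0,"rz":0,"hand":0.02}]' 40; python3 - <<'E'
from h import *
plan([.6907,-.0405,.163],75.2)
E
```

```text
clock: 10.28
position: [0.6906, -0.0399, 0.1645]
ee_rot: [0.001, 0.792, 0.61, 0.001]
contact_force: [0.7, -0.6, 4.8]
width: 0.0307
gripper_force: 45.1
t 10.28 pos [ 0.6906 -0.0399  0.1645] yaw 75.2 now-axes [-0.0005  0.0002  0.0015] final-axes [-0.0005  0.0002  0.0015] rotvec [ 0.18 -0.01  0.04] w 0.0307 gf 45.14454424381256 F [ 0.7 -0.6  4.8] j6 0.1
```

```bash
python3 -m pendant '[{"dx":0,"dy":0,"dz":0,"rx":0,"ry":0,"rz":0,"hand":0.06},{"dx":0,"dy":0,"dz":0,"rx":0,"ry":0,"rz":0,"hand":0.075},{"dx":0,"dy":0,"dz":0,"rx":0,"ry":0,"rz":0,"hand":0.08},{"dx":0,"dy":0,"dz":0,"rx":0,"ry":0,"rz":0,"hand":0.08},{"dx":0,"dy":0,"dz":-0.02,"rx":0,"ry":0,"rz":0,"hand":0.08},{"dx":0,"dy":0,"dz":-0.02,"rx":0,"ry":0,"rz":0,"hand":0.08},{"dx":0,"dy":0,"dz":-0.02,"rx":0,"ry":0,"rz":0,"hand":0.08},{"dx":0,"dy":0,"dz":-0.01,"rx":0,"ry":0,"rz":0,"hand":0.08},{"dx":0,"dy":-0.03,"dz":0,"rx":0,"ry":0,"rz":0,"hand":0.085},{"dx":0,"dy":-0.03,"dz":0,"rx":0,"ry":0,"rz":0,"hand":0.085},{"dx":0,"dy":-0.03,"dz":0,"rx":0,"ry":0,"rz":0,"hand":0.085},{"dx":0,"dy":-0.02,"dz":0,"rx":0,"ry":0,"rz":0,"hand":0.085}]'; python3 -m pendant '[{"dx":0,"dy":0,"dz":0,"rx":0,"ry":0,"rz":0,"hand":0.085},{"dx":0,"dy":0,"dz":0,"rx":0,"ry":0,"rz":0,"hand":0.085},{"dx":0,"dy":0,"dz":0,"rx":0,"ry":0,"rz":0,"hand":0.085}]';python3 - <<'E'
from h import *
plan([.584,-.0115,.160],75.2)
wimg("w6")
E
```

```text
clock: 11.28
position: [0.58, -0.0109, 0.2326]
ee_rot: [-0.001, 0.792, 0.61, -0.001]
contact_force: [0.1, -0.6, -0.2]
width: 0.0851
gripper_force: 0.0
clock: 11.53
position: [0.5839, -0.0119, 0.2333]
ee_rot: [0.0, 0.792, 0.61, 0.0]
contact_force: [1.0, -0.4, 0.2]
width: 0.085
gripper_force: 0.0
t 11.53 pos [ 0.5839 -0.0119  0.2333] yaw 75.2 now-axes [ 0.0004 -0.      0.0733] final-axes [0.0004 0.     0.0733] rotvec [0.06 0.   0.04] w 0.085 gf 0.0 F [ 1.  -0.4  0.2] j6 0.12
```

View pics/w6.png

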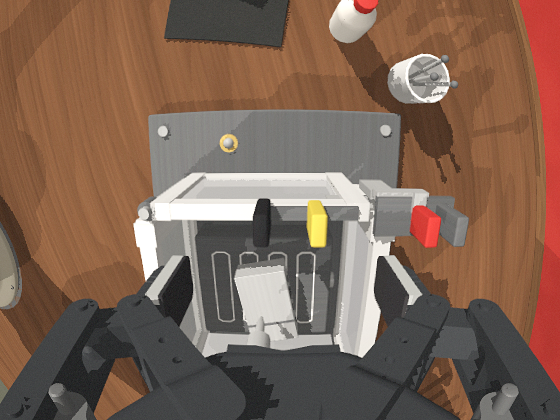

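```bash
python3 - <<'E'
from h import *
d=load("w6"); o=np.array([.584,-.0115]); e=np.array([[.967,-.255],[.255,.967]])
for r in(218,230,240):
  print(r,[tuple(map(int,d["frame"][r,c])) for c in range(304,330,2)],[int(x) for x in d["frame"][r,248:280].sum(1)])
print([tuple(map(int,d["frame"][r,319])) for r in range(196,252,3)])
for n,u,v,z in(("yel",319,230,.190),("blk",262,230,.190)):
    p=wonz(d,u,v,z); print(n,p.round(4),"along ey, front:",e@(p[:2]-o))
p=[wonz(d,u,v,.192)[:2] for u,v in((426,227),(454,227))]; print("red-lug",np.linalg.norm(p[0]-p[1]))
E
```

```text
218 [(134, 137, 134), (147, 145, 132), (230, 205, 80), (226, 202, 81), (255, 242, 106), (255, 247, 113), (255, 244, 110), (255, 242, 109), (255, 240, 107), (255, 238, 104), (255, 237, 103), (206, 182, 67), (72, 71, 70)] [765, 765, 765, 764, 649, 128, 161, 184, 188, 174, 167, 177, 167, 160, 164, 163, 168, 145, 136, 109, 84, 61, 134, 222, 241, 231, 220, 234, 220, 220, 225, 255]
230 [(63, 63, 63), (55, 60, 63), (215, 191, 77), (226, 201, 81), (255, 247, 110), (255, 243, 108), (255, 240, 107), (255, 239, 106), (255, 235, 101), (255, 235, 103), (249, 225, 96), (167, 145, 57), (58, 61, 62)] [182, 192, 201, 185, 190, 154, 157, 166, 185, 170, 162, 174, 160, 164, 156, 149, 165, 152, 120, 97, 91, 82, 143, 201, 195, 182, 192, 183, 184, 198, 195, 191]
240 [(77, 76, 76), (84, 84, 81), (89, 88, 92), (221, 195, 84), (255, 249, 112), (255, 241, 109), (255, 238, 104), (255, 236, 104), (255, 232, 100), (255, 231, 98), (235, 211, 86), (116, 100, 56), (69, 70, 69)] [279, 277, 281, 291, 271, 173, 170, 168, 165, 161, 148, 154, 160, 167, 148, 166, 152, 152, 141, 108, 97, 209, 293, 275, 288, 278, 277, 284, 293, 276, 273, 286]
[(192, 189, 186), (239, 235, 231), (234, 210, 83), (235, 210, 87), (235, 211, 86), (236, 212, 85), (250, 225, 95), (255, 243, 110), (255, 242, 110), (255, 241, 106), (255, 240, 109), (255, 238, 104), (255, 237, 104), (255, 236, 103), (255, 236, 104), (255, 233, 99), (255, 235, 104), (138, 121, 69), (89, 90, 89)]
yel [ 0.6058 -0.0163  0.19  ] along ey, front: [0.02235772 0.00089104]
blk [ 0.5721 -0.0074  0.19  ] along ey, front: [-0.01252285  0.0009467 ]
red-lug 0.02163789553072539
```

```bash
python3 -m pendant '[{"dx":0.001,"dy":-0.001,"dz":0.014,"rx":0,"ry":0,"rz":0,"hand":0.085},{"dx":0,"dy":0,"dz":0.014,"rx":0,"ry":0,"rz":0,"hand":0.08},{"dx":0,"dy":0,"dz":0.014,"rx":0,"ry":0,"rz":0,"hand":0.08},{"dx":0,"dy":0,"dz":0.014,"rx":0,"ry":0,"rz":0,"hand":0.08},{"dx":0,"dy":0,"dz":0.015,"rx":0,"ry":0,"rz":0,"hand":0.08},{"dx":0,"dy":0,"dz":0,"rx":0,"ry":0,"rz":0,"hand":0.08},{"dx":0,"dy":0,"dz":0,"rx":0,"ry":0,"rz":0,"hand":0.08}]'; python3 -m pendant '[{"dx":0,"dy":0,"dz":0,"rx":0,"ry":0,"rz":0,"hand":0.06},{"dx":0,"dy":0,"dz":0,"rx":0,"ry":0,"rz":0,"hand":0.04},{"dx":0,"dy":0,"dz":0,"rx":0,"ry":0,"rz":0,"hand":0.02},{"dx":0,"dy":0,"dz":0,"rx":0,"ry":0,"rz":0,"hand":0.02},{"dx":0,"dy":0,"dz":0,"rx":0,"ry":0,"rz":0,"hand":0.02},{"dx":0,"dy":0,"dz":0,"rx":0,"ry":0,"rz":0,"hand":0.02},{"dx":0,"dy":0,"dz":0,"rx":0,"ry":0,"rz":0,"hand":0.02}]' 50;python3 - <<'E'
from h import *
plan([.5833,-.0103,.160],75.2)
E
```

```text
clock: 12.17
position: [0.5828, -0.0107, 0.1612]
ee_rot: [-0.001, 0.792, 0.61, -0.001]
contact_force: [-0.4, 0.2, 0.6]
width: 0.0797
gripper_force: 0.0
clock: 12.75
position: [0.582, -0.0102, 0.1655]
ee_rot: [0.001, 0.792, 0.61, 0.001]
contact_force: [-6.0, 1.0, 10.9]
width: 0.0324
gripper_force: 50.5
t 12.75 pos [ 0.582  -0.0102  0.1655] yaw 75.2 now-axes [0.0002 0.0012 0.0055] final-axes [0.0002 0.0012 0.0055] rotvec [ 0.09 -0.02  0.04] w 0.0324 gf 50.52708864212036 F [-6.   1.  10.9] j6 0.12
```

```bash
python3 -m pendant '[{"dx":0.0055,"dy":-0.0001,"dz":-0.003,"rx":0,"ry":0,"rz":-3,"hand":0.02},{"dx":0.0055,"dy":-0.0001,"dz":0,"rx":0,"ry":0,"rz":-3,"hand":0.02},{"dx":0.0054,"dy":-0.0001,"dz":0,"rx":0,"ry":0,"rz":-3,"hand":0.02},{"dx":0.0054,"dy":-0.0002,"dz":0,"rx":0,"ry":0,"rz":-3,"hand":0.02},{"dx":0.0054,"dy":-0.0001,"dz":0,"rx":0,"ry":0,"rz":-3,"hand":0.02},{"dx":0.0055,"dy":-0.0002,"dz":0,"rx":0,"ry":0,"rz":-3,"hand":0.02},{"dx":0.0054,"dy":-0.0001,"dz":0,"rx":0,"ry":0,"rz":-3,"hand":0.02},{"dx":0.0055,"dy":-0.0002,"dz":0,"rx":0,"ry":0,"rz":-3,"hand":0.02}]' 60;python3 - <<'E'
from h import *
H=np.array([.4818,.0158]); f=np.radians(-14.8+24); p=H+.104*np.array([np.cos(f),np.sin(f)])
plan([*p,.164],75.2+24)
s=manip.get_state(); v=s["position"][:2]-H; print(np.linalg.norm(v),np.degrees(np.arctan2(v[1],v[0]))+14.8)
E
```

```text
clock: 13.42
position: [0.5834, 0.0329, 0.1657]
ee_rot: [-0.001, 0.647, 0.762, -0.001]
contact_force: [-5.0, -1.0, -0.0]
width: 0.0321
gripper_force: 64.9
t 13.42 pos [0.5834 0.0329 0.1657] yaw 99.4 now-axes [-0.0007  0.001   0.0017] final-axes [-0.0007  0.001   0.0017] rotvec [-0.08 -0.    0.16] w 0.0321 gf 64.85480904579163 F [-5. -1. -0.] j6 -0.23
0.10299345713235318 24.381473004596923
```

Tracking the arc well, gate moving. Continue through the detent.

```bash
python3 -m pendant '[{"dx":0.0055,"dy":0.0003,"dz":0,"rx":0,"ry":0,"rz":-3,"hand":0.02},{"dx":0.0055,"dy":-0.0001,"dz":0,"rx":0,"ry":0,"rz":-3,"hand":0.02},{"dx":0.0054,"dy":-0.0001,"dz":0,"rx":0,"ry":0,"rz":-3,"hand":0.02},{"dx":0.0054,"dy":-0.0002,"dz":0,"rx":0,"ry":0,"rz":-3,"hand":0.02},{"dx":0.0054,"dy":-0.0001,"dz":0,"rx":0,"ry":0,"rz":-3,"hand":0.02},{"dx":0.0055,"dy":-0.0002,"dz":0,"rx":0,"ry":0,"rz":-3,"hand":0.02},{"dx":0.0054,"dy":-0.0001,"dz":0,"rx":0,"ry":0,"rz":-3,"hand":0.02},{"dx":0.0055,"dy":-0.0002,"dz":0,"rx":0,"ry":0,"rz":-3,"hand":0.02},{"dx":0.0054,"dy":-0.0001,"dz":0,"rx":0,"ry":0,"rz":-3,"hand":0.02},{"dx":0.0055,"dy":-0.0002,"dz":0,"rx":0,"ry":0,"rz":-3,"hand":0.02}]' 60;python3 - <<'E'
from h import *
H=np.array([.4818,.0158]); f=np.radians(-14.8+54); p=H+.104*np.array([np.cos(f),np.sin(f)])
plan([*p,.164],75.2+54)
s=manip.get_state(); v=s["position"][:2]-H; print(np.linalg.norm(v),np.degrees(np.arctan2(v[1],v[0]))+14.8)
E
```

```text
clock: 14.25
position: [0.5608, 0.0814, 0.1657]
ee_rot: [-0.001, 0.428, 0.904, -0.001]
contact_force: [-6.1, -3.5, 1.3]
width: 0.0321
gripper_force: 66.0
t 14.25 pos [0.5608 0.0814 0.1657] yaw 129.3 now-axes [-0.0009  0.0013  0.0017] final-axes [-0.0009  0.0013  0.0017] rotvec [-0.17 -0.07  0.12] w 0.0321 gf 66.00906372070312 F [-6.1 -3.5  1.3] j6 -0.66
0.10272194539429935 54.50324117697062
```

```bash
python3 -m pendant '[{"dx":0.0055,"dy":0.0003,"dz":0,"rx":0,"ry":0,"rz":-3,"hand":0.02},{"dx":0.0055,"dy":-0.0001,"dz":0,"rx":0,"ry":0,"rz":-3,"hand":0.02},{"dx":0.0054,"dy":-0.0001,"dz":0,"rx":0,"ry":0,"rz":-3,"hand":0.02},{"dx":0.0054,"dy":-0.0002,"dz":0,"rx":0,"ry":0,"rz":-3,"hand":0.02},{"dx":0.0054,"dy":-0.0001,"dz":0,"rx":0,"ry":0,"rz":-3,"hand":0.02},{"dx":0.0055,"dy":-0.0002,"dz":0,"rx":0,"ry":0,"rz":-3,"hand":0.02},{"dx":0.0054,"dy":-0.0001,"dz":0,"rx":0,"ry":0,"rz":-3,"hand":0.02},{"dx":0.0055,"dy":-0.0002,"dz":0,"rx":0,"ry":0,"rz":-3,"hand":0.02},{"dx":0,"dy":0,"dz":0,"rx":0,"ry":0,"rz":0,"hand":0.02},{"dx":0,"dy":0,"dz":0,"rx":0,"ry":0,"rz":0,"hand":0.02},{"dx":0,"dy":0,"dz":0,"rx":0,"ry":0,"rz":0,"hand":0.02},{"dx":0,"dy":0,"dz":0,"rx":0,"ry":0,"rz":0,"hand":0.02}]' 60;python3 - <<'E'
from h import *
H=np.array([.4818,.0158]); f=np.radians(-14.8+78); p=H+.104*np.array([np.cos(f),np.sin(f)])
plan([*p,.164],75.2+78)
s=manip.get_state(); v=s["position"][:2]-H; print(np.linalg.norm(v),np.degrees(np.arctan2(v[1],v[0]))+14.8,np.abs(s["qd"]).max())
d=manip.get_image("top"); cv2.imwrite("pics/top2.png",d["frame"][:,:,::-1])
E
```

```text
clock: 15.25
position: [0.5273, 0.1079, 0.1656]
ee_rot: [-0.002, 0.232, 0.973, -0.001]
contact_force: [-5.9, -6.7, 1.4]
width: 0.032
gripper_force: 66.6
t 15.25 pos [0.5273 0.1079 0.1656] yaw 153.1 now-axes [-0.0009  0.0013  0.0016] final-axes [-0.0009  0.0013  0.0016] rotvec [-0.21 -0.14 -0.05] w 0.032 gf 66.62793159484863 F [-5.9 -6.7  1.4] j6 -1.03
0.1026773742202731 78.51014141990474 0.0013651374554271736
```

View pics/top2.png

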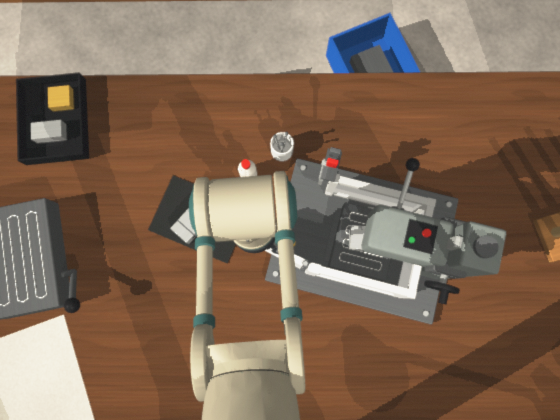

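The picture shows the gate swung out under the wrist, with its free part near (285,258). The lever knob is up at (412,164), the red tab is against its lug at (332,162), and the bottle at (247,170) and pot at (282,147) have not moved.

```bash
python3 -c "
from rig import manip
print(manip.sign_off())"
```

```text
the job is handed in; nothing more can be done
None
```

Job handed in at about 15 s: the lift lever is up, the post catch is drawn, and the gripper is holding the gate wide open at about 1.37 rad (estimated from the gripper pose); the judge's verdict was not shown.

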